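# Rack the glued pen halves with their mates

### The arm

A 6-joint arm with a two-finger parallel gripper is mounted at the origin on a cart in front of the work surface, level with it; the furniture and walls round the work are solid. World frame = base frame: x ahead of the robot, y to its left, z up, the work surface at z = 0. Lengths are in m, angles in rad, forces in N, time in s.
With the tool pointing down it reaches from about 0.3 to 0.775 m from the base axis. Payload 14.6 kg.
Tool frame: the origin (TCP) lies at the very end of the fingers, on their centre line; the grasp point (between the pads) lies 19 mm behind it (ctrl.grasp_offset is the distance from the TCP to the grasp point, in m); z points along the fingers, y is the line along which they close (so a half turn about z gives the same grasp; the last joint's range is limited). The gripper opens to 94 mm and grips with 3 to 60 N. Pads are 16 mm wide; open, the fingers measure 119 mm over their backs; the gripper's body (75 mm by 177 mm) begins 78 mm behind the grasp point.
Start: joints at [1.233, 0.3, 1.521, -0, 1.321, -0.067], TCP at [0.147, 0.53, 0.205] pointing down, gripper open.
Joint ranges: [-3.03, 3.03], [-0.79, 2.21], [0.23, 2.52], [-1.04, 4.18], [0, 3.07], [-2.55, 2.55]. Speed limits (rad/s): [2.22, 2.22, 2.57, 3.14, 3.14, 3.14].

### API

Orientations are given as [roll, pitch, yaw] about the fixed x, y, z axes, in that order (R = Rz(yaw) Ry(pitch) Rx(roll)).
In Python, from station import ctrl gives the robot as it stands.
- The arm moves only by the tool step_arm, never from a script. Its argument "plan" is a list that holds one entry, the list of rows, each a list of 6 numbers: the shift along the tool's x, y, z in units of 30 mm (1.0 is 30 mm), then the turn, a rotation vector about the tool's x, y, z in units of 6 degrees (1.0 is 6 degrees). In form: [[[dx, dy, dz, wx, wy, wz], ...]]. A call has 1 to 8 rows; each row is the pose to reach, as a shift and turn from the pose commanded when the call began, along the tool's axes at that moment; what a row does not reach only later rows make up. A row lasts 1/12 s, in which the tool goes at most 41.7 mm and 7.16 degrees, less where a joint would pass 70% of its speed; a pose out of reach is approached as far as the arm can. A call with a gripper value outside its range is refused whole. "grip" is the opening, from 0 (shut) to 1 (fully open), set as the call begins (left out, the last holds). The fingers move at their own pace and stop on an object; "squeeze" is the grip in N (left out, the last holds). Time passes only in rows, so rows that repeat a pose let the fingers close. It gives the time, the measured TCP pose, the force, the opening and the grip force at its end, in the units of the state.
- ctrl.get_obs(): the state, without advancing time (a new reading comes with each control period).
- ctrl.camera(name): name is "side" or "top"; returns the picture (420x560x3 uint8, red, green, blue); there is no depth.
- ctrl.camera_model(name): a dict with "intrinsics" (3x3 intrinsics, pixels), "k1" (the pictures are not rectified: a ray, as slopes to the right and down, at radius r is drawn at 1 + k1 r^2 times it, then the intrinsics apply), "R" (3x3) and "t" (3): a world point X has camera coordinates R X + t. Camera axes: x right, y down, z forward; pixel columns grow to the right and rows downward; lengths in m; the calibration is good to about 2 mm. A picture is of the moment at which its call begins. camera_model takes no time and is no camera call.
- ctrl.hand_in(): hands the job in; it is judged then, once.
Trained networks look in the newest picture that a camera, given by its name, has taken for a name from the list of things; names that differ only in an ending like _2 or _b are one class to them, and where a whole thing is asked for, a point or a joint stands for the part that bears it (a point fixed in the world has none). Each returns a list of dicts, best first, with "confidence" (0 to 1); they miss things now and then, are a little off and sometimes report something else, mostly with a low value. They report only what shows in the picture. A call takes as long as a camera call. They do not tell look-alikes from the thing itself.
- ctrl.masks_of(query, camera): "pixels" (420x560 bool, what is visible of it) and "at" ([column, row] in pixels, amid what is visible of it).
- ctrl.place_of(query, camera): "at" ([column, row] in pixels: a listed point, or the origin of a listed thing).
The state is a dict: "time_s": time; "qpos": joint angles; "joint_vel": joint speeds; "tau": joint torques, N m; "ee_pos": TCP position; "eef_rot": TCP orientation; "force": force on the tool from outside, world axes, zero at the start; "moment": the same for the moment, N m; "grip_width": finger opening in m; "grip_force": force on a finger pad.
Only numpy, scipy, OpenCV 4.12 (cv2) and the standard library are available. Lean on these libraries where they do the work, as an engineer would, in place of code of your own. Each camera call takes 0.05 s, during which the arm holds its last target. There are 200 camera calls.

### The job

The glue in the four upper pen halves has cured: move each one from the white plastic curing rack into the grey pair rack, into the empty near part of the groove that holds the lower half of the same wood, so that every pen lies together in one groove for turning. Lay it flat along the groove with its marked end towards its mate's marked end, touching or with no more than about 20 mm between them; leave the lower halves, the glue bottle and the turned box where they are.

Things in the scene. Friction and masses are not known exactly. Their poses are not given: they have to be found in the camera images.
- upper_maple: upper pen half, pale cream maple, 60x20x20 mm, 35 g, loose in a groove of the white plastic curing rack. Origin: under the middle of its marked (far) end, which has a line across; it runs 60 mm along its own -x; z up. Grooves of both racks: near world x, 34 mm wide, 52 apart, floor 10 mm over bench; the beads between rise 7 mm: grip across y, fingertips 9 mm or more above its underside.
- lower_maple: lower pen half, pale cream maple, 60x20x20 mm, loose in the far part of a groove of the grey wood-beaded pair rack, a 24 mm high fence behind it. Origin: under the middle of its marked (near) end; it runs 60 mm along its own +x. From there the groove goes on empty, level, 90 mm along -x, open at its end: place of this wood's upper half, axes alike, its origin about (-10,0,0) mm here.
- upper_padauk: upper pen half, red-brown padauk, 60x20x20 mm, 35 g, loose in a groove of the white plastic curing rack. Origin: under the middle of its marked (far) end, which has a line across; it runs 60 mm along its own -x; z up. Grooves of both racks: near world x, 34 mm wide, 52 apart, floor 10 mm over bench; the beads between rise 7 mm: grip across y, fingertips 9 mm or more above its underside.
- lower_padauk: lower pen half, red-brown padauk, 60x20x20 mm, loose in the far part of a groove of the grey wood-beaded pair rack, a 24 mm high fence behind it. Origin: under the middle of its marked (near) end; it runs 60 mm along its own +x. From there the groove goes on empty, level, 90 mm along -x, open at its end: place of this wood's upper half, axes alike, its origin about (-10,0,0) mm here.
- upper_wenge: upper pen half, near-black wenge, 60x20x20 mm, 35 g, loose in a groove of the white plastic curing rack. Origin: under the middle of its marked (far) end, which has a line across; it runs 60 mm along its own -x; z up. Grooves of both racks: near world x, 34 mm wide, 52 apart, floor 10 mm over bench; the beads between rise 7 mm: grip across y, fingertips 9 mm or more above its underside.
- lower_wenge: lower pen half, near-black wenge, 60x20x20 mm, loose in the far part of a groove of the grey wood-beaded pair rack, a 24 mm high fence behind it. Origin: under the middle of its marked (near) end; it runs 60 mm along its own +x. From there the groove goes on empty, level, 90 mm along -x, open at its end: place of this wood's upper half, axes alike, its origin about (-10,0,0) mm here.
- upper_resin: upper pen half, blue resin, 60x20x20 mm, 35 g, loose in a groove of the white plastic curing rack. Origin: under the middle of its marked (far) end, which has a line across; it runs 60 mm along its own -x; z up. Grooves of both racks: near world x, 34 mm wide, 52 apart, floor 10 mm over bench; the beads between rise 7 mm: grip across y, fingertips 9 mm or more above its underside.
- lower_resin: lower pen half, blue resin, 60x20x20 mm, loose in the far part of a groove of the grey wood-beaded pair rack, a 24 mm high fence behind it. Origin: under the middle of its marked (near) end; it runs 60 mm along its own +x. From there the groove goes on empty, level, 90 mm along -x, open at its end: place of this wood's upper half, axes alike, its origin about (-10,0,0) mm here.
- glue_dropper: bystander: small white glue bottle with a red pointed cap, 27 mm across, 89 mm high, standing right of the racks; origin at the centre of its underside
- lidded_box: bystander: turned box, dark body and pale knobbed lid, 57 mm across, 66 mm high, standing near the bench's front edge; origin at the centre of its underside
Things that resemble listed ones, but are neither listed nor needed, are in the scene too. What is shaped like the upper_padauk but yellow is not meant.

How it is judged:
By the outcome, as a careful person would: the job done as asked, in the order asked, and still so for the second after the job is handed in, with the robot touching nothing.
It also fails if it takes over 93 s, if anything falls off the work surface, if the arm or the gripper's body presses on something with over 40 N, if the wrist force passes 120 N, or if a joint passes its speed limit or range.

## Working session

There is one attempt and no reset: what is moved stays moved. The work goes in short steps, Python scripts to look and compute and a tool call to move; the robot and the scene stay as the last step left them, time stands still between calls to the robot, and variables do not carry over. Pictures are saved under pics/ and viewed, at most 14 in all, crops included, and the job is handed in when it is done.

Besides the shell and the picture viewer there is one more tool, called after ">>>" in YAML: its name, and indented under it one key for each argument. step_arm: Moves the arm, as the interface text tells. Its arguments: {"type":"object","properties":{"plan":{"type":"array","items":{"type":"array","items":{"type":"array","items":{"type":"number"}}}},"grip":{"type":"number"},"squeeze":{"type":"number"}},"required":["plan"]}

```bash
mkdir -p pics; python3 - <<'E'
from station import ctrl
import cv2
o=ctrl.get_obs(); print({k:o[k] for k in('time_s','ee_pos','eef_rot','grip_width')})
for c in('top','side'):
    cv2.imwrite(f'pics/{c}0.png',ctrl.camera(c)[:,:,::-1])
    m=ctrl.camera_model(c);print(c,m)
    for n in('maple','padauk','wenge','resin'):
        for h in('upper_','lower_'):
            print(c,h+n,[(round(d['confidence'],2),[round(float(v)) for v in d['at']]) for d in ctrl.place_of(h+n,c)])
E
```

```text
{'time_s': 0.0, 'ee_pos': array([0.14705016, 0.52968942, 0.2048652 ]), 'eef_rot': array([-3.14037681e+00, -5.19516228e-05,  2.87076887e+00]), 'grip_width': 0.09405759802755484}
top {'intrinsics': array([[475.92599814,   0.        , 282.82436703],
       [  0.        , 475.92599814, 206.26409744],
       [  0.        ,   0.        ,   1.        ]]), 'k1': 0.015911143028622197, 'R': array([[-0.017317  , -0.99984671, -0.00258411],
       [-0.97482637,  0.01745814, -0.2222808 ],
       [ 0.22229184, -0.00133018, -0.97497927]]), 't': array([-0.22142829,  0.4922343 ,  1.24102534])}
top upper_maple [(0.66, [294, 183])]
top lower_maple [(0.54, [200, 195])]
top upper_padauk [(0.65, [334, 184])]
top lower_padauk [(0.62, [217, 198]), (0.44, [198, 193])]
top upper_wenge [(0.67, [233, 199]), (0.61, [315, 181]), (0.2, [275, 253])]
top lower_wenge [(0.63, [178, 191])]
top upper_resin [(0.75, [349, 185])]
top lower_resin [(0.45, [233, 198])]
side {'intrinsics': array([[498.62160618,   0.        , 276.52200518],
       [  0.        , 498.62160618, 209.81202937],
       [  0.        ,   0.        ,   1.        ]]), 'k1': -0.07463730984705615, 'R': array([[ 0.83529484, -0.54972191,  0.00939948],
       [-0.35611405, -0.55397748, -0.75252357],
       [ 0.4188858 ,  0.62523177, -0.65849823]]), 't': array([-0.51401561,  0.0797129 ,  1.15939881])}
side upper_maple [(0.52, [320, 213])]
side lower_maple [(0.46, [247, 166]), (0.35, [244, 152])]
side upper_padauk [(0.78, [395, 277]), (0.69, [345, 243]), (0.69, [334, 231])]
side lower_padauk [(0.73, [258, 174]), (0.6, [320, 217])]
side upper_wenge [(0.84, [335, 228])]
side lower_wenge [(0.5, [244, 151])]
side upper_resin [(0.54, [354, 257])]
side lower_resin [(0.77, [266, 186])]
```

```bash
python3 - <<'E'
import cv2
a=cv2.imread('pics/top0.png');cv2.imwrite('pics/top0c.png',cv2.resize(a[120:300,140:400],None,fx=3,fy=3,interpolation=2)[:600,:800])
E
```

```text
(no output)
```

View pics/top0.png

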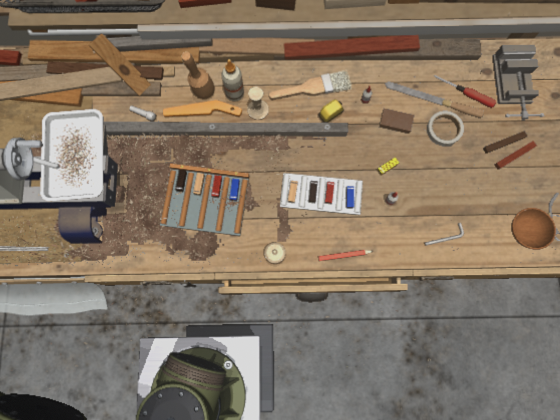

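View pics/side0.png

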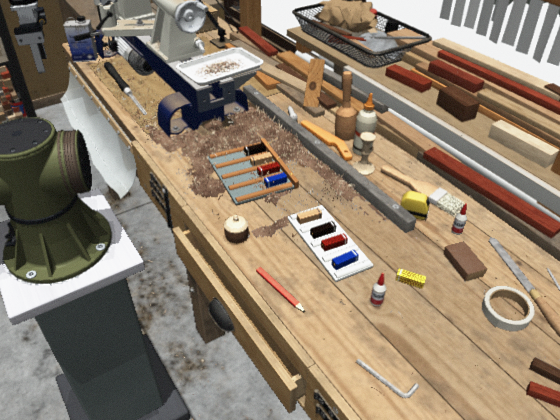

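View pics/top0c.png

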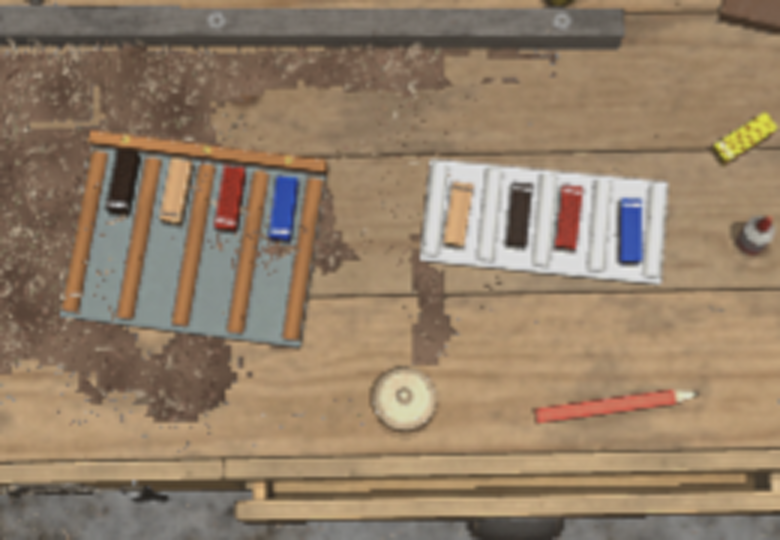

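The top view shows the pair rack at left, with lower halves in the order wenge (180,180), maple (198,184), padauk (216,186) and resin (234,189). The white curing rack is at right, with upper halves maple (292,191), wenge (313,191), padauk (330,192) and resin (350,197).

Look-alikes for the upper halves:
- yellow speckled blank at (388,166): not meant
- red pencil (345,255)
- red-brown sticks (505,140) and (515,154)
- lower halves, already in the grey rack

I choose the four pieces in the white rack. The crop confirms their colours and that the marked lines are at the far end.

```bash
cat > h.py <<'E'
from station import ctrl
import numpy as np, cv2
from scipy.optimize import minimize
M={c:ctrl.camera_model(c) for c in('top','side')}
def proj(c,X):
    m=M[c];p=np.atleast_2d(X)@m['R'].T+m['t'];s=p[:,:2]/p[:,2:]
    s=s*(1+m['k1']*(s**2).sum(1,keepdims=True))
    return s@m['intrinsics'][:2,:2].T+m['intrinsics'][:2,2]
def ray(c,uv,z):
    f=lambda q:((proj(c,[q[0],q[1],z])[0]-uv)**2).sum()
    return minimize(f,[.5,-.1],method='Nelder-Mead',options=dict(xatol=1e-5,fatol=1e-5)).x
def box(p,z0=.01,sx=-1):  # p=x,y,yaw of the marked end
    c,s=np.cos(p[2]),np.sin(p[2])
    return np.array([[p[0]+c*a*sx-s*b,p[1]+s*a*sx+c*b,z0+h] for a in(0,.06) for b in(-.01,.01) for h in(0,.02)])
def sil(c,p,sx,o,n,k=6,z0=.01):
    h=cv2.convexHull(((proj(c,box(p,z0,sx))-o+.5)*k).astype(np.float32)).round().astype(np.int32)
    im=np.zeros((n*k,n*k),np.float32);cv2.fillConvexPoly(im,h,1)
    return cv2.resize(im,(n,n),interpolation=cv2.INTER_AREA)
def fit(masks,p0,sx,z0=.01):
    def f(p):
        e=5*(p[2]-p0[2])**2*20
        for c,m in masks.items():
            v,u=np.nonzero(m);o=np.array([u.mean().round()-25,v.mean().round()-25]).astype(int)
            e+=((sil(c,p,sx,o,50,z0=z0)-m[o[1]:o[1]+50,o[0]:o[0]+50])**2).sum()
        return e
    s=np.array([p0]*4,float);s[1,0]+=.01;s[2,1]+=.01;s[3,2]+=.06
    r=minimize(f,p0,method='Nelder-Mead',options=dict(initial_simplex=s,xatol=1e-4,fatol=1e-2))
    return r.x,r.fun
E
cat > m.py <<'E'
from h import *
# rack bead directions from top-crop pixels (crop/3 + origin), bead tops z=.017
C=lambda x,y:np.array([x/3+140,y/3+120])
for a,b in(((101,152),(71,312)),((317,178),(291,338)),((206,163),(181,323)),((437,165),(429,258)),((653,182),(648,278)),((545,172),(540,267))):
    A,B=ray('top',C(*a),.017),ray('top',C(*b),.017);print(A.round(4),B.round(4),'yaw',np.degrees(np.arctan2(*(A-B)[::-1])).round(1))
top={'upper_maple':(292,191),'upper_wenge':(313,191),'upper_padauk':(330,192),'upper_resin':(350,197),'lower_wenge':(181,180),'lower_maple':(198,184),'lower_padauk':(216,186),'lower_resin':(234,189)}
for c in M: ctrl.camera(c)
for n,uv in top.items():
    X=ray('top',np.array(uv),.025);sx=-1 if n[0]=='u' else 1
    ms={}
    for c in M:
        ds=ctrl.masks_of(n,c);q=proj(c,[*X,.02])[0]
        ds=[d for d in ds if np.hypot(*(np.array(d['at'])-q))<9]
        if ds: ms[c]=ds[0]['pixels'].astype(np.float32)
    out=[]
    for sel in(['top'],['side'],['top','side']):
        mm={k:v for k,v in ms.items() if k in sel}
        if mm and len(mm)==len(sel):
            p,e=fit(mm,[X[0]-sx*.03,X[1],-.13],sx);out.append((sel[-1] if len(sel)<2 else 'both',p.round(4).tolist(),round(float(e),1)))
    print(n,X.round(3),{k:int(v.sum()) for k,v in ms.items()},*out,sep='\n   ')
E
python3 m.py
```

```text
[0.6067 0.0795] [0.4523 0.1021] yaw -8.3
[ 0.5773 -0.1259] [ 0.4242 -0.1019] yaw -8.9
[ 0.594  -0.0205] [ 0.4401 -0.    ] yaw -7.6
[ 0.5881 -0.2398] [ 0.4977 -0.2306] yaw -5.8
[ 0.5676 -0.4438] [ 0.4749 -0.4343] yaw -5.8
[ 0.5793 -0.342 ] [ 0.4872 -0.3341] yaw -4.9
upper_maple
   [ 0.539 -0.257]
   {'top': 149, 'side': 255}
   ('top', [0.5682, -0.2604, -0.1382], 13.0)
   ('side', [0.5706, -0.2588, -0.0947], 33.3)
   ('both', [0.57, -0.2609, -0.1468], 46.3)
upper_wenge
   [ 0.538 -0.316]
   {'top': 164, 'side': 278}
   ('top', [0.5675, -0.3168, -0.0949], 14.3)
   ('side', [0.57, -0.3156, -0.1143], 22.8)
   ('both', [0.5682, -0.3159, -0.0876], 46.2)
upper_padauk
   [ 0.534 -0.363]
   {'top': 157}
   ('top', [0.5637, -0.3643, -0.1411], 9.9)
upper_resin
   [ 0.518 -0.419]
   {'top': 172, 'side': 293}
   ('top', [0.5493, -0.4202, -0.087], 7.7)
   ('side', [0.5518, -0.4187, -0.1002], 42.9)
   ('both', [0.5507, -0.4194, -0.0674], 58.8)
lower_wenge
   [0.576 0.056]
   {'top': 143, 'side': 196}
   ('top', [0.5477, 0.0617, -0.1118], 42.4)
   ('side', [0.5499, 0.0665, -0.1404], 13.0)
   ('both', [0.5488, 0.0643, -0.1251], 64.2)
lower_maple
   [0.564 0.008]
   {'top': 195, 'side': 172}
   ('top', [0.534, 0.0115, -0.1408], 14.6)
   ('side', [0.5393, 0.0148, -0.114], 41.1)
   ('both', [0.5348, 0.0134, -0.1931], 61.2)
lower_padauk
   [ 0.557 -0.043]
   {'top': 178, 'side': 237}
   ('top', [0.5263, -0.0389, -0.1218], 19.9)
   ('side', [0.5298, -0.0358, -0.1326], 9.0)
   ('both', [0.5283, -0.0383, -0.1158], 44.7)
lower_resin
   [ 0.547 -0.094]
   {'top': 171, 'side': 262}
   ('top', [0.5181, -0.0888, -0.1247], 7.7)
   ('side', [0.5197, -0.0886, -0.103], 10.9)
   ('both', [0.5187, -0.0892, -0.0968], 23.9)
```

```bash
cat > g.py <<'E'
import sys,numpy as np
from scipy.spatial.transform import Rotation as R
from station import ctrl
o=ctrl.get_obs();P=o['ee_pos'];Q=R.from_euler('xyz',o['eef_rot'])
print('t',o['time_s'],'tcp',P.round(4),'grip',round(o['grip_width'],4),round(float(np.max(o['grip_force'])),1))
for a in sys.argv[1:]:
    x,y,z,w=map(float,a.split(','));T=R.from_euler('xyz',[np.pi,0,np.pi+w])
    d=Q.inv().apply(np.array([x,y,z])-P)/.03;r=(Q.inv()*T).as_rotvec(degrees=True)/6
    print([*d.round(2).tolist(),*r.round(2).tolist()])
E
python3 g.py .5397,-.2568,.1,-.1
```

```text
t 1.8 tcp [0.1471 0.5299 0.2054] grip 0.0938 0.0
[-19.62, -21.77, 3.51, -0.0, -0.0, -1.63]
```

>>> step_arm:
  plan:
    - [[-19.62,-21.77,3.51,0,0,-1.63],[-19.62,-21.77,3.51,0,0,-1.63],[-19.62,-21.77,3.51,0,0,-1.63],[-19.62,-21.77,3.51,0,0,-1.63],[-19.62,-21.77,3.51,0,0,-1.63],[-19.62,-21.77,3.51,0,0,-1.63],[-19.62,-21.77,3.51,0,0,-1.63],[-19.62,-21.77,3.51,0,0,-1.63]]
  grip: 0.43
  squeeze: 15

```text
time_s: 2.47
ee_pos: [0.2952, 0.232, 0.1658]
eef_rot: [3.141, 0.001, 3.042]
force: [0.1, 0.6, 0.3]
grip_width: 0.0442
grip_force: 0.0
```

```bash
python3 g.py .5397,-.2568,.1,-.1
```

```text
t 2.4667 tcp [0.2952 0.232  0.1658] grip 0.0442 0.0
[-9.73, -15.4, 2.19, 0.01, 0.01, 0.0]
```

>>> step_arm:
  plan:
    - [[-9.73,-15.4,2.19,0,0,0],[-9.73,-15.4,2.19,0,0,0],[-9.73,-15.4,2.19,0,0,0],[-9.73,-15.4,2.19,0,0,0],[-9.73,-15.4,2.19,0,0,0],[-9.73,-15.4,2.19,0,0,0],[-9.73,-15.4,2.19,0,0,0],[-9.73,-15.4,2.19,0,0,0]]

```text
time_s: 3.13
ee_pos: [0.4433, -0.0646, 0.126]
eef_rot: [-3.142, 0.001, 3.041]
force: [1.6, -0.4, 0.8]
grip_width: 0.0402
grip_force: 0.0
```

```bash
python3 g.py .5397,-.2568,.1,-.1
```

```text
t 3.1333 tcp [ 0.4433 -0.0646  0.126 ] grip 0.0402 0.0
[-3.84, -6.05, 0.87, -0.0, 0.01, -0.0]
```

>>> step_arm:
  plan:
    - [[-3.84,-6.05,0.87,0,0,0],[-3.84,-6.05,0.87,0,0,0],[-3.84,-6.05,0.87,0,0,0],[-3.84,-6.05,0.87,0,0,0],[-3.84,-6.05,0.87,0,0,0],[-3.84,-6.05,0.87,0,0,0],[-3.84,-6.05,0.87,0,0,0],[-3.84,-6.05,0.87,0,0,0]]

```text
time_s: 3.8
ee_pos: [0.5388, -0.2539, 0.0995]
eef_rot: [3.141, -0.001, 3.041]
force: [0.1, 1.0, 0.1]
grip_width: 0.0404
grip_force: 0.0
```

```bash
python3 g.py .5397,-.2568,.0205,-.1
```

```text
t 3.8 tcp [ 0.5388 -0.2539  0.0995] grip 0.0404 0.0
[-0.04, -0.1, 2.63, 0.01, -0.01, -0.01]
```

>>> step_arm:
  plan:
    - [[0,0,0,0,0,0],[0,0,1,0,0,0],[0,0,1.8,0,0,0],[0,0,2.3,0,0,0],[0,0,2.4,0,0,0],[0,0,2.4,0,0,0]]

```text
time_s: 4.3
ee_pos: [0.539, -0.2532, 0.028]
eef_rot: [3.141, -0.001, 3.043]
force: [-0.7, 0.2, 0.4]
grip_width: 0.0407
grip_force: 0.0
```

```bash
python3 g.py .5397,-.2568,.0205,-.1;python3 - <<'E'
from h import *
a=ctrl.camera('top');b=ctrl.camera('side')
ca=cv2.resize(a[150:250,260:390],(520,400),interpolation=2);cb=cv2.resize(b[180:300,270:400],(260*1,240),interpolation=2)
im=np.zeros((400,790,3),np.uint8);im[:,:520]=ca;im[:240,525:785]=cb
cv2.imwrite('pics/p1.png',im[:,:,::-1])
E
```

```text
t 4.3 tcp [ 0.539  -0.2532  0.028 ] grip 0.0407 0.0
[-0.03, -0.12, 0.25, 0.0, -0.01, 0.01]
```

View pics/p1.png

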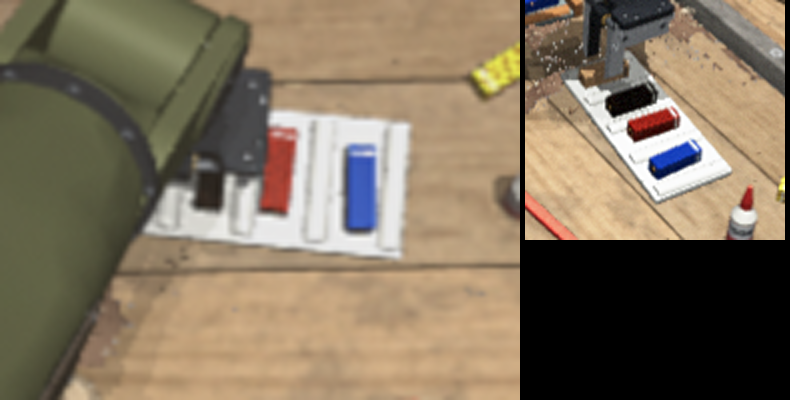

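The gripper is over the maple piece, at about (590,75) in the side inset. The neighbouring pieces are clear and undisturbed, so I'll correct 3.5 mm in y, go down and close.

>>> step_arm:
  plan:
    - [[-0.03,-0.12,0.1,0,0,0],[-0.03,-0.12,0.25,0,0,0],[-0.03,-0.12,0.25,0,0,0]]

```text
time_s: 4.65
ee_pos: [0.5397, -0.2582, 0.0202]
eef_rot: [-3.142, -0.0, 3.041]
force: [0.3, -0.0, -0.6]
grip_width: 0.0404
grip_force: 0.0
```

>>> step_arm:
  plan:
    - [[0,0,0,0,0,0],[0,0,0,0,0,0],[0,0,0,0,0,0],[0,0,0,0,0,0]]
  grip: 0.0

```text
time_s: 4.98
ee_pos: [0.5399, -0.258, 0.0206]
eef_rot: [-3.142, 0.0, 3.041]
force: [-0.4, 0.9, 0.4]
grip_width: 0.0204
grip_force: 14.6
```

```bash
python3 g.py .5397,-.2568,.09,-.1 .4974,.0182,.09,-.146
```

```text
t 4.9833 tcp [ 0.5399 -0.258   0.0206] grip 0.0204 14.6
[0.01, 0.04, -2.31, -0.0, 0.0, -0.0]
[2.33, 9.02, -2.32, -0.0, 0.0, 0.44]
```

>>> step_arm:
  plan:
    - [[0,0,-1.2,0,0,0],[0,0,-2.3,0,0,0],[2.33,9.02,-2.32,0,0,0.44],[2.33,9.02,-2.32,0,0,0.44],[2.33,9.02,-2.32,0,0,0.44],[2.33,9.02,-2.32,0,0,0.44],[2.33,9.02,-2.32,0,0,0.44],[2.33,9.02,-2.32,0,0,0.44]]

```text
time_s: 5.65
ee_pos: [0.5011, -0.0092, 0.0902]
eef_rot: [3.142, 0.0, 2.995]
force: [0.3, 0.5, 0.3]
grip_width: 0.02
grip_force: 14.6
```

```bash
python3 g.py .4974,.0182,.06,-.146
```

```text
t 5.65 tcp [ 0.5011 -0.0092  0.0902] grip 0.02 14.6
[0.26, 0.89, 1.01, 0.0, 0.0, -0.0]
```

>>> step_arm:
  plan:
    - [[0.26,0.89,0.3,0,0,0],[0.26,0.89,1,0,0,0],[0.26,0.89,1,0,0,0],[0.26,0.89,1,0,0,0]]

```text
time_s: 5.98
ee_pos: [0.4976, 0.0165, 0.0597]
eef_rot: [-3.141, -0.002, 2.996]
force: [-0.2, 0.3, -0.3]
grip_width: 0.0199
grip_force: 14.6
```

```bash
python3 g.py .4974,.0182,.0212,-.146;python3 - <<'E'
from h import *
a=ctrl.camera('top');b=ctrl.camera('side')
ca=cv2.resize(a[150:250,160:290],(520,400),interpolation=2);cb=cv2.resize(b[120:230,190:320],(260*1,220),interpolation=2)
im=np.zeros((400,790,3),np.uint8);im[:,:520]=ca;im[:220,525:785]=cb
cv2.imwrite('pics/p2.png',im[:,:,::-1])
E
```

```text
t 5.9833 tcp [0.4976 0.0165 0.0597] grip 0.0199 14.6
[0.01, 0.05, 1.28, -0.0, -0.02, 0.0]
```

View pics/p2.png

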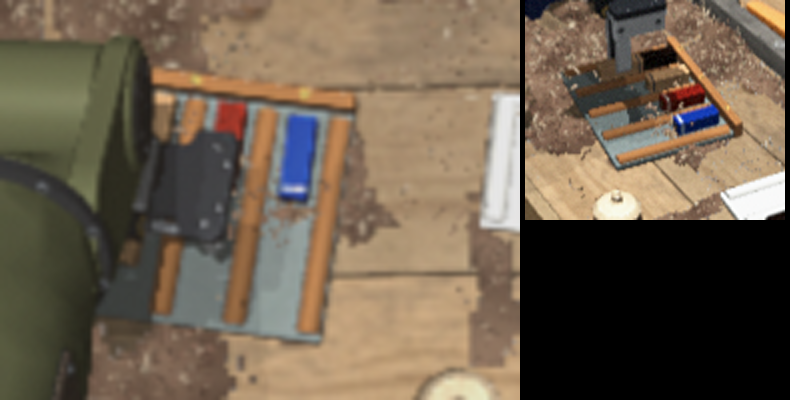

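The gripper is over the maple groove, in line with the lower maple (660,78 in the inset). I'll lower it and release.

>>> step_arm:
  plan:
    - [[0.01,0.05,0.6,0,0,0],[0.01,0.05,1.1,0,0,0],[0.01,0.05,1.28,0,0,0],[0.01,0.05,1.28,0,0,0],[0.01,0.05,1.28,0,0,0]]

```text
time_s: 6.5
ee_pos: [0.4983, 0.0177, 0.0223]
eef_rot: [3.142, 0.001, 2.995]
force: [0.8, 0.5, 0.1]
grip_width: 0.0196
grip_force: 14.9
```

>>> step_arm:
  plan:
    - [[0,0,0,0,0,0],[0,0,0,0,0,0],[0,0,0,0,0,0],[0,0,0,0,0,0]]
  grip: 0.43

```text
time_s: 6.83
ee_pos: [0.4981, 0.0181, 0.022]
eef_rot: [3.142, 0.001, 2.995]
force: [-0.5, 0.0, -0.0]
grip_width: 0.0396
grip_force: 0.0
```

```bash
python3 g.py .4974,.0182,.1,-.146 .5387,-.313,.1,-.1
```

```text
t 6.8333 tcp [0.4981 0.0181 0.022 ] grip 0.0396 0.0
[0.02, -0.0, -2.6, 0.0, 0.01, -0.0]
[-2.95, -10.72, -2.6, 0.0, 0.01, -0.44]
```

>>> step_arm:
  plan:
    - [[0,0,-1.3,0,0,0],[0,0,-2.6,0,0,0],[-2.95,-10.72,-2.6,0,0,-0.44],[-2.95,-10.72,-2.6,0,0,-0.44],[-2.95,-10.72,-2.6,0,0,-0.44],[-2.95,-10.72,-2.6,0,0,-0.44],[-2.95,-10.72,-2.6,0,0,-0.44],[-2.95,-10.72,-2.6,0,0,-0.44]]

```text
time_s: 7.5
ee_pos: [0.5283, -0.2321, 0.0999]
eef_rot: [-3.141, 0.0, 3.042]
force: [0.2, 0.5, -0.1]
grip_width: 0.0405
grip_force: 0.0
```

```bash
python3 g.py .5387,-.313,.06,-.1
```

```text
t 7.5 tcp [ 0.5283 -0.2321  0.0999] grip 0.0405 0.0
[-0.61, -2.65, 1.33, -0.0, 0.0, -0.0]
```

>>> step_arm:
  plan:
    - [[-0.61,-2.6,0,0,0,0],[-0.61,-2.6,0,0,0,0],[-0.61,-2.6,1.3,0,0,0],[-0.61,-2.6,1.3,0,0,0],[-0.61,-2.6,1.3,0,0,0]]

```text
time_s: 7.92
ee_pos: [0.5377, -0.3087, 0.0592]
eef_rot: [3.14, -0.004, 3.041]
force: [0.2, -0.1, 0.1]
grip_width: 0.0402
grip_force: 0.0
```

```bash
python3 g.py .5387,-.313,.0205,-.1; python3 - <<'E'
from h import *
a=ctrl.camera('top');b=ctrl.camera('side')
ca=cv2.resize(a[150:250,160:290],(520,400),interpolation=2);cb=cv2.resize(b[120:300,190:400],(260*1,223),interpolation=2)
im=np.zeros((400,790,3),np.uint8);im[:,:520]=ca;im[:223,525:785]=cb
cv2.imwrite('pics/p3.png',im[:,:,::-1])
E
```

```text
t 7.9167 tcp [ 0.5377 -0.3087  0.0592] grip 0.0402 0.0
[-0.05, -0.14, 1.29, 0.02, -0.04, -0.0]
```

View pics/p3.png

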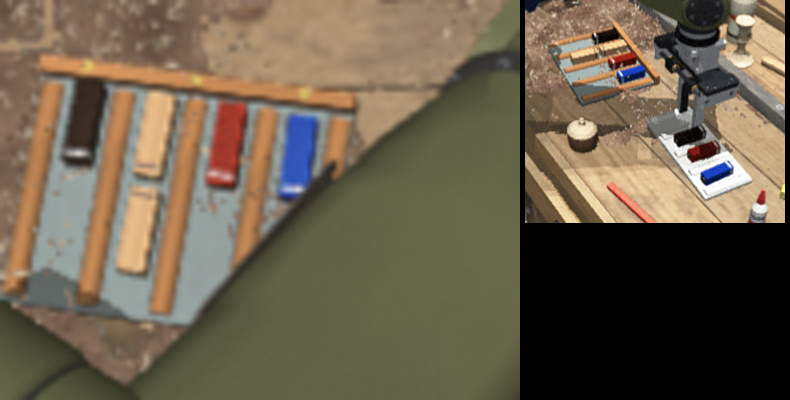

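Maple lies in its groove (138,228 in the crop), aligned with its mate and about 8 mm from it. Next is wenge.

>>> step_arm:
  plan:
    - [[-0.04,-0.13,0.3,0,0,0],[-0.04,-0.13,1,0,0,0],[-0.04,-0.13,1.29,0,0,0],[-0.04,-0.13,1.29,0,0,0],[-0.04,-0.13,1.29,0,0,0]]

```text
time_s: 8.43
ee_pos: [0.5398, -0.3132, 0.0222]
eef_rot: [3.142, -0.0, 3.042]
force: [0.4, -0.2, 0.2]
grip_width: 0.0401
grip_force: 0.0
```

>>> step_arm:
  plan:
    - [[0,0,0,0,0,0],[0,0,0,0,0,0],[0,0,0,0,0,0],[0,0,0,0,0,0]]
  grip: 0.0

```text
time_s: 8.77
ee_pos: [0.5399, -0.3136, 0.0225]
eef_rot: [-3.141, 0.001, 3.041]
force: [-0.6, 0.9, 3.5]
grip_width: 0.0202
grip_force: 15.0
```

```bash
python3 g.py .5104,.0685,.09,-.146
```

```text
t 8.7667 tcp [ 0.5399 -0.3136  0.0225] grip 0.0202 15.0
[2.25, 12.57, -2.26, -0.0, 0.01, 0.44]
```

>>> step_arm:
  plan:
    - [[0,0,-1.2,0,0,0],[0,0,-2.3,0,0,0],[2.25,12.57,-2.3,0,0,0.44],[2.25,12.57,-2.3,0,0,0.44],[2.25,12.57,-2.3,0,0,0.44],[2.25,12.57,-2.3,0,0,0.44],[2.25,12.57,-2.3,0,0,0.44],[2.25,12.57,-2.3,0,0,0.44]]

```text
time_s: 9.43
ee_pos: [0.5199, -0.0624, 0.0913]
eef_rot: [-3.142, 0.001, 2.995]
force: [1.5, 0.5, -0.6]
grip_width: 0.0198
grip_force: 15.0
```

```bash
python3 g.py .5104,.0685,.09,-.146
```

```text
t 9.4333 tcp [ 0.5199 -0.0624  0.0913] grip 0.0198 15.0
[0.95, 4.27, 0.04, -0.0, 0.01, -0.0]
```

>>> step_arm:
  plan:
    - [[0.95,4.2,0,0,0,0],[0.95,4.2,0,0,0,0],[0.95,4.2,0,0,0,0],[0.95,4.2,0.5,0,0,0],[0.95,4.2,1,0,0,0],[0.95,4.2,1,0,0,0],[0.95,4.2,1,0,0,0]]

```text
time_s: 10.02
ee_pos: [0.5103, 0.0646, 0.0609]
eef_rot: [-3.141, -0.001, 2.995]
force: [-0.2, -0.3, 0.3]
grip_width: 0.0194
grip_force: 15.0
```

```bash
python3 g.py .5104,.0685,.0215,-.146
```

```text
t 10.0167 tcp [0.5103 0.0646 0.0609] grip 0.0194 15.0
[0.02, 0.13, 1.31, -0.0, -0.01, -0.0]
```

>>> step_arm:
  plan:
    - [[0,0.13,0.5,0,0,0],[0,0.13,1,0,0,0],[0,0.13,1.25,0,0,0],[0,0.13,1.25,0,0,0],[0,0.13,1.25,0,0,0]]

```text
time_s: 10.43
ee_pos: [0.5114, 0.0681, 0.0241]
eef_rot: [3.142, 0.0, 2.995]
force: [0.4, -0.2, -1.4]
grip_width: 0.0199
grip_force: 15.0
```

>>> step_arm:
  plan:
    - [[0,0,0,0,0,0],[0,0,0,0,0,0],[0,0,0,0,0,0],[0,0,0,0,0,0]]
  grip: 0.43

```text
time_s: 10.77
ee_pos: [0.5113, 0.0685, 0.0238]
eef_rot: [3.141, 0.001, 2.995]
force: [0.0, -0.2, -0.3]
grip_width: 0.0399
grip_force: 0.0
```

```bash
python3 g.py .5347,-.3613,.1,-.1
```

```text
t 10.7667 tcp [0.5113 0.0685 0.0238] grip 0.0399 0.0
[-2.86, -14.06, -2.54, 0.0, 0.01, -0.44]
```

>>> step_arm:
  plan:
    - [[0,0,-1.2,0,0,0],[0,0,-2.5,0,0,0],[-2.86,-14.06,-2.54,0,0,-0.44],[-2.86,-14.06,-2.54,0,0,-0.44],[-2.86,-14.06,-2.54,0,0,-0.44],[-2.86,-14.06,-2.54,0,0,-0.44],[-2.86,-14.06,-2.54,0,0,-0.44],[-2.86,-14.06,-2.54,0,0,-0.44]]

```text
time_s: 11.43
ee_pos: [0.5244, -0.1832, 0.0994]
eef_rot: [-3.142, 0.0, 3.042]
force: [0.7, 0.1, 0.0]
grip_width: 0.0405
grip_force: 0.0
```

```bash
python3 g.py .5347,-.3613,.1,-.1
```

```text
t 11.4333 tcp [ 0.5244 -0.1832  0.0994] grip 0.0405 0.0
[-0.93, -5.87, -0.02, -0.0, 0.0, -0.0]
```

>>> step_arm:
  plan:
    - [[-0.93,-5.87,0,0,0,0],[-0.93,-5.87,0,0,0,0],[-0.93,-5.87,0,0,0,0],[-0.93,-5.87,0,0,0,0],[-0.93,-5.87,0.5,0,0,0],[-0.93,-5.87,1.3,0,0,0],[-0.93,-5.87,1.3,0,0,0],[-0.93,-5.87,1.3,0,0,0]]

```text
time_s: 12.1
ee_pos: [0.5343, -0.3586, 0.0593]
eef_rot: [3.14, -0.002, 3.042]
force: [-0.7, -0.7, -0.4]
grip_width: 0.0402
grip_force: 0.0
```

```bash
python3 g.py .5347,-.3613,.0205,-.1; python3 - <<'E'
from h import *
a=ctrl.camera('top');b=ctrl.camera('side')
ca=cv2.resize(a[150:250,160:290],(520,400),interpolation=2);cb=cv2.resize(b[120:300,190:400],(260*1,223),interpolation=2)
im=np.zeros((400,790,3),np.uint8);im[:,:520]=ca;im[:223,525:785]=cb
cv2.imwrite('pics/p4.png',im[:,:,::-1])
E
```

```text
t 12.1 tcp [ 0.5343 -0.3586  0.0593] grip 0.0402 0.0
[-0.02, -0.09, 1.29, 0.01, -0.02, -0.0]
```

View pics/p4.png

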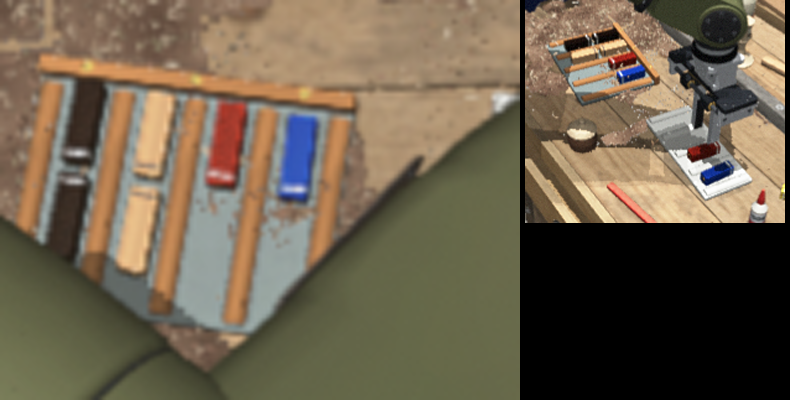

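Wenge is placed (70,215), in line with its mate and about 8 mm away. Next is padauk.

>>> step_arm:
  plan:
    - [[-0.01,-0.08,0.4,0,0,0],[-0.01,-0.08,1,0,0,0],[-0.01,-0.08,1.31,0,0,0],[-0.01,-0.08,1.31,0,0,0],[-0.01,-0.08,1.31,0,0,0]]

```text
time_s: 12.62
ee_pos: [0.535, -0.3614, 0.0208]
eef_rot: [3.141, -0.0, 3.042]
force: [-0.4, -0.2, 0.8]
grip_width: 0.0404
grip_force: 0.0
```

>>> step_arm:
  plan:
    - [[0,0,0,0,0,0],[0,0,0,0,0,0],[0,0,0,0,0,0],[0,0,0,0,0,0]]
  grip: 0.0

```text
time_s: 12.95
ee_pos: [0.5352, -0.3617, 0.0214]
eef_rot: [-3.141, 0.001, 3.042]
force: [-0.5, 0.9, 2.9]
grip_width: 0.0197
grip_force: 14.8
```

```bash
python3 g.py .4894,-.0329,.09,-.146
```

```text
t 12.95 tcp [ 0.5352 -0.3617  0.0214] grip 0.0197 14.8
[2.61, 10.75, -2.29, -0.0, 0.01, 0.44]
```

>>> step_arm:
  plan:
    - [[0,0,-1.2,0,0,0],[0,0,-2.3,0,0,0],[2.61,10.75,-2.3,0,0,0.44],[2.61,10.75,-2.3,0,0,0.44],[2.61,10.75,-2.3,0,0,0.44],[2.61,10.75,-2.3,0,0,0.44],[2.61,10.75,-2.3,0,0,0.44],[2.61,10.75,-2.3,0,0,0.44]]

```text
time_s: 13.62
ee_pos: [0.4999, -0.1122, 0.0901]
eef_rot: [-3.142, 0.001, 2.995]
force: [1.8, 0.5, 0.2]
grip_width: 0.0195
grip_force: 14.8
```

```bash
python3 g.py .4894,-.0329,.09,-.146
```

```text
t 13.6167 tcp [ 0.4999 -0.1122  0.0901] grip 0.0195 14.8
[0.73, 2.56, 0.0, -0.0, 0.01, -0.0]
```

>>> step_arm:
  plan:
    - [[0.73,2.56,0,0,0,0],[0.73,2.56,0,0,0,0],[0.73,2.56,0.5,0,0,0],[0.73,2.56,1,0,0,0],[0.73,2.56,1,0,0,0],[0.73,2.56,1,0,0,0]]

```text
time_s: 14.12
ee_pos: [0.4899, -0.0348, 0.0598]
eef_rot: [-3.142, -0.001, 2.995]
force: [-0.1, 0.4, -0.1]
grip_width: 0.0199
grip_force: 14.8
```

```bash
python3 g.py .4894,-.0329,.022,-.146
```

```text
t 14.1167 tcp [ 0.4899 -0.0348  0.0598] grip 0.0199 14.8
[0.02, 0.06, 1.26, -0.0, -0.01, -0.0]
```

>>> step_arm:
  plan:
    - [[0,0.06,0.5,0,0,0],[0,0.06,1,0,0,0],[0,0.06,1.25,0,0,0],[0,0.06,1.25,0,0,0],[0,0.06,1.25,0,0,0]]

```text
time_s: 14.53
ee_pos: [0.4906, -0.0333, 0.0229]
eef_rot: [-3.142, 0.0, 2.995]
force: [-0.3, 0.6, -0.6]
grip_width: 0.0195
grip_force: 15.0
```

>>> step_arm:
  plan:
    - [[0,0,0,0,0,0],[0,0,0,0,0,0],[0,0,0,0,0,0],[0,0,0,0,0,0]]
  grip: 0.43

```text
time_s: 14.87
ee_pos: [0.4905, -0.0331, 0.0227]
eef_rot: [-3.142, 0.001, 2.995]
force: [-0.7, -0.1, -0.1]
grip_width: 0.0392
grip_force: 0.0
```

```bash
python3 g.py .5208,-.4165,.1,-.1
```

```text
t 14.8667 tcp [ 0.4905 -0.0331  0.0227] grip 0.0392 0.0
[-2.86, -12.5, -2.58, -0.0, 0.01, -0.44]
```

>>> step_arm:
  plan:
    - [[0,0,-1.2,0,0,0],[0,0,-2.5,0,0,0],[-2.86,-12.5,-2.58,0,0,-0.44],[-2.86,-12.5,-2.58,0,0,-0.44],[-2.86,-12.5,-2.58,0,0,-0.44],[-2.86,-12.5,-2.58,0,0,-0.44],[-2.86,-12.5,-2.58,0,0,-0.44],[-2.86,-12.5,-2.58,0,0,-0.44]]

```text
time_s: 15.53
ee_pos: [0.5097, -0.2844, 0.0991]
eef_rot: [-3.141, 0.0, 3.041]
force: [0.6, 0.4, -0.1]
grip_width: 0.0402
grip_force: 0.0
```

```bash
python3 g.py .5208,-.4165,.1,-.1
```

```text
t 15.5333 tcp [ 0.5097 -0.2844  0.0991] grip 0.0402 0.0
[-0.81, -4.35, -0.03, -0.0, 0.0, -0.0]
```

>>> step_arm:
  plan:
    - [[-0.81,-4.35,0,0,0,0],[-0.81,-4.35,0,0,0,0],[-0.81,-4.35,0,0,0,0],[-0.81,-4.35,0.5,0,0,0],[-0.81,-4.35,1.3,0,0,0],[-0.81,-4.35,1.3,0,0,0],[-0.81,-4.35,1.3,0,0,0]]

```text
time_s: 16.12
ee_pos: [0.5206, -0.4139, 0.0591]
eef_rot: [3.14, -0.002, 3.041]
force: [0.4, 0.1, 1.1]
grip_width: 0.0405
grip_force: 0.0
```

```bash
python3 g.py .5208,-.4165,.0205,-.1
```

```text
t 16.1167 tcp [ 0.5206 -0.4139  0.0591] grip 0.0405 0.0
[-0.02, -0.09, 1.29, 0.01, -0.02, -0.0]
```

>>> step_arm:
  plan:
    - [[0,-0.09,0.4,0,0,0],[0,-0.09,1,0,0,0],[0,-0.09,1.31,0,0,0],[0,-0.09,1.31,0,0,0],[0,-0.09,1.31,0,0,0]]

```text
time_s: 16.53
ee_pos: [0.521, -0.417, 0.0209]
eef_rot: [-3.142, 0.0, 3.042]
force: [0.3, 0.2, 0.3]
grip_width: 0.0403
grip_force: 0.0
```

>>> step_arm:
  plan:
    - [[0,0,0,0,0,0],[0,0,0,0,0,0],[0,0,0,0,0,0],[0,0,0,0,0,0]]
  grip: 0.0

```text
time_s: 16.87
ee_pos: [0.5211, -0.4174, 0.0212]
eef_rot: [-3.141, 0.001, 3.041]
force: [0.0, 1.0, 2.6]
grip_width: 0.0197
grip_force: 14.8
```

```bash
python3 g.py .4804,-.0838,.09,-.146
```

```text
t 16.8667 tcp [ 0.5211 -0.4174  0.0212] grip 0.0197 14.8
[2.46, 10.93, -2.3, -0.01, 0.01, 0.44]
```

>>> step_arm:
  plan:
    - [[0,0,-1.2,0,0,0],[0,0,-2.3,0,0,0],[2.46,10.93,-2.3,0,0,0.44],[2.46,10.93,-2.3,0,0,0.44],[2.46,10.93,-2.3,0,0,0.44],[2.46,10.93,-2.3,0,0,0.44],[2.46,10.93,-2.3,0,0,0.44],[2.46,10.93,-2.3,0,0,0.44]]

```text
time_s: 17.53
ee_pos: [0.49, -0.1672, 0.0898]
eef_rot: [-3.142, 0.001, 2.995]
force: [1.1, 0.8, -0.4]
grip_width: 0.0195
grip_force: 14.8
```

```bash
python3 g.py .4804,-.0838,.09,-.146
```

```text
t 17.5333 tcp [ 0.49   -0.1672  0.0898] grip 0.0195 14.8
[0.72, 2.71, -0.01, -0.0, 0.01, -0.0]
```

>>> step_arm:
  plan:
    - [[0.72,2.71,0,0,0,0],[0.72,2.71,0,0,0,0],[0.72,2.71,0.5,0,0,0],[0.72,2.71,1,0,0,0],[0.72,2.71,1,0,0,0],[0.72,2.71,1,0,0,0]]

```text
time_s: 18.03
ee_pos: [0.4809, -0.0854, 0.0596]
eef_rot: [3.142, -0.001, 2.995]
force: [-0.8, -0.2, 0.3]
grip_width: 0.0203
grip_force: 14.8
```

```bash
python3 g.py .4804,-.0838,.022,-.146
```

```text
t 18.0333 tcp [ 0.4809 -0.0854  0.0596] grip 0.0203 14.8
[0.02, 0.05, 1.25, 0.0, -0.01, -0.0]
```

>>> step_arm:
  plan:
    - [[0,0.05,0.5,0,0,0],[0,0.05,1,0,0,0],[0,0.05,1.25,0,0,0],[0,0.05,1.25,0,0,0],[0,0.05,1.25,0,0,0]]

```text
time_s: 18.45
ee_pos: [0.4815, -0.0843, 0.0226]
eef_rot: [-3.142, 0.0, 2.995]
force: [-1.0, -0.2, -0.1]
grip_width: 0.0197
grip_force: 15.0
```

>>> step_arm:
  plan:
    - [[0,0,0,0,0,0],[0,0,0,0,0,0],[0,0,0,0,0,0],[0,0,0,0,0,0]]
  grip: 0.43

```text
time_s: 18.78
ee_pos: [0.4815, -0.084, 0.0225]
eef_rot: [-3.142, 0.001, 2.995]
force: [-0.8, -0.5, 0.2]
grip_width: 0.0401
grip_force: 0.0
```

>>> step_arm:
  plan:
    - [[0,0,-1.2,0,0,0],[0,0,-2.6,0,0,0],[0,0,-4,0,0,0],[3,-10,-4.5,0,0,0],[3,-10,-4.5,0,0,0],[3,-10,-4.5,0,0,0],[3,-10,-4.5,0,0,0],[3,-10,-4.5,0,0,0]]

```text
time_s: 19.45
ee_pos: [0.3919, -0.2739, 0.1523]
eef_rot: [-3.141, 0.001, 2.996]
force: [0.8, -0.3, 0.2]
grip_width: 0.0403
grip_force: 0.0
```

>>> step_arm:
  plan:
    - [[1,-7,0,0,0,0],[1,-7,0,0,0,0],[1,-7,0,0,0,0],[1,-7,0,0,0,0],[1,-7,0,0,0,0],[1,-7,0,0,0,0],[1,-7,0,0,0,0],[1,-7,0,0,0,0]]

```text
time_s: 20.12
ee_pos: [0.3328, -0.4753, 0.1515]
eef_rot: [3.141, -0.0, 2.995]
force: [0.5, -0.5, -0.2]
grip_width: 0.0407
grip_force: 0.0
```

```bash
python3 - <<'E'
from h import *
a=ctrl.camera('top');b=ctrl.camera('side')
ca=cv2.resize(a[150:250,160:290],(520,400),interpolation=2);cb=cv2.resize(b[120:300,190:400],(260*1,223),interpolation=2)
im=np.zeros((400,790,3),np.uint8);im[:,:520]=ca;im[:223,525:785]=cb
cv2.imwrite('pics/p5.png',im[:,:,::-1])
E
python3 g.py
```

```text
t 20.2167 tcp [ 0.3334 -0.4747  0.152 ] grip 0.04 0.0
```

View pics/p5.png

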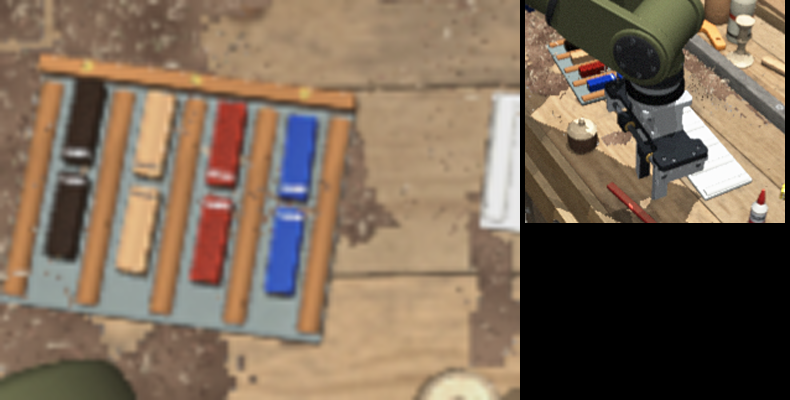

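All four upper halves, at (68,217), (138,230), (212,240) and (286,250), lie in the grooves of their mates. Marked ends face each other with small gaps, and the robot is clear.

```bash
python3 -c "
from station import ctrl
print(ctrl.hand_in())"
```

```text
the job is handed in; nothing more can be done
None
```

The job is handed in: all four upper halves lie in their mates' grooves, marked ends facing about 10 mm apart, done in about 20 s of the 93 s allowed.

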